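# Uncover the bench scale and start it up zeroed

### The arm

A 6-joint arm with a two-finger parallel gripper is mounted at the origin on a cart in front of the work surface, level with it; the furniture and walls round the work are solid. World frame = base frame: x ahead of the robot, y to its left, z up, the work surface at z = 0. Lengths are in m, angles in degrees, forces in N, time in s.
With the tool pointing down it reaches from about 0.4 to 0.825 m from the base axis. Payload 7 kg.
Tool frame: the origin (TCP) lies midway between the tips of the shut fingers; the grasp point (between the pads) lies 19 mm behind it (hold_point_z is the distance from the TCP to the grasp point, in m); z points along the fingers, y is the line along which they close (so a half turn about z gives the same grasp; the last joint's range is limited). The gripper opens to 88 mm and grips with 3 to 60 N. Pads are 19 mm wide; open, the fingers measure 130 mm over their backs; the gripper's body (78 mm by 193 mm) begins 47 mm behind the grasp point.
Start: joints at [-46.748, 20.546, 0.682, 0, -70.136, -16.507], TCP at [0.304, -0.603, 0.227] pointing down, gripper open.
Joint ranges: [-176.03, 176.03], [-82.01, 121.73], [-58.28, 71.71], [-173.87, 95.51], [-174.79, -0.11], [-173.66, 173.66]. Speed limits (degrees/s): [136.94, 136.94, 172.46, 180, 180, 180].

### API

Orientations are given as [roll, pitch, yaw] about the fixed x, y, z axes, in that order (R = Rz(yaw) Ry(pitch) Rx(roll)).
In Python, from plant import get_state, capture, close_job, hold_point_z gives the robot as it stands.
- The arm moves only by the shell command python3 -m inch 'ROWS' [FORCE]. ROWS is text: rows parted by semicolons, each of 5 numbers parted by spaces: the shift along the tool's x, y, z normalised to -1 to 1, where 1 is 0.15 m, then the turn about the tool's z normalised to -1 to 1, where 1 is 360 degrees, then the opening, from 0 (shut) to 1 (fully open). In form: tx ty tz spin grip; .... A call has exactly 8 rows; each row shifts and turns the commanded pose from where the row before left it, along the tool's axes as they then stand; what a row does not reach is not made up. A row lasts 1/8 s, in which the tool goes at most 62.5 mm and 10.7 degrees, less where a joint would pass 70% of its speed; a pose out of reach is approached as far as the arm can. A call with a number of a shift or a turn outside -1 to 1 is refused whole. A call with a gripper value outside its range is refused whole. The fingers move at their own pace and stop on an object; FORCE is the grip in N (left out, the last holds). Time passes only in rows, so rows that do not move let the fingers close, or fill a call up. It gives the time, the measured TCP pose, the force, the opening and the grip force at its end, in the units of the state.
- get_state(): the state, without advancing time (a new reading comes with each control period).
- capture(name): name is "scene" or "top" or "wrist"; returns a dict with "color" (384x512x3 uint8, blue, green, red), "mtx" (3x3 intrinsics, pixels), "R" (3x3) and "t" (3): a world point X has camera coordinates R X + t. Camera axes: x right, y down, z forward; pixel columns grow to the right and rows downward; lengths in m; the calibration is good to about 2 mm. A picture is of the moment at which its call begins. There is no depth.
- close_job(): hands the job in; it is judged then, once.
The state is a dict: "time_s": time; "joints": joint angles; "qd": joint speeds; "joint_torque": joint torques, N m; "tcp_pos": TCP position; "eef_rot": TCP orientation; "contact_force": force on the tool from outside, world axes, zero at the start; "moment": the same for the moment, N m; "gripper_width": finger opening in m; "gripper_force": force on a finger pad.
Only numpy, scipy, OpenCV 4.12 (cv2) and the standard library are available. Lean on these libraries where they do the work, as an engineer would, in place of code of your own. Each camera call takes 0.05 s, during which the arm holds its last target. There are 200 camera calls.

### The job

Get the bench scale ready for weighing. Lift the dust cover off its pan by the knob and set it down the right way up, flat on the bare bench and clear of the scale; then, with the pan empty, press three of its keys one at a time and in this order: the round power key, the square units key right beside it, and last the wide zero key. Push each key all the way down for about half a second and let it come up before the next; do not press the print key (the other square key, beside the wide one) at any time or any key while the cover is on, and leave the other things where they lie.

Things in the scene. Friction and masses are not known exactly. Their poses are not given: they have to be found in the camera images.
- scale: grey bench scale fixed between bag sealer and tape dispenser, 225 mm deep (x), 160 wide (y). Origin: centre of its underside; x to its back (away from the robot), y to its left, z up. Rear deck (x > -36 mm) 45 mm high, carries the pan; the keypad before it slopes 10 degrees down towards the robot, to 31.5 mm at the front edge. Flat display on the slope behind one row of four white keys.
- pan: square steel weighing pan, 120 x 120 mm, fixed on the scale, its top 60 mm above the bench. Origin: centre of the pan, at deck height (45 mm above the bench), 38.5 mm behind the scale's origin.
- cover: loose white plastic dust cover, 0.11 to 0.22 kg: a shallow upside-down square box, 132 x 132 mm, 28 mm high, 3 mm walls, open below, black round knob on top. It starts standing on the scale's deck over the pan (3 mm play all round; the pan reaches 15 mm up into it). Origin: centre of its lower rim; z up when it stands the right way up.
- cover_knob (a point): point to grip on the cover's knob axis, 53 mm above the cover's lower rim: the knob is a black upright cylinder 26 mm in diameter, from 8 mm to 36 mm above the cover's flat top (top = 28 mm above the rim), so this point is 25 mm above that flat top and 11 mm below the knob's end.
- key_power (a joint): pressed depth of this key in m: 0 = up, 0.0045 = fully down; a spring pushes it back (1.5 N starts it, 4.5 N holds it fully down), sliding square to the keypad's slope. Round power key, 23 mm in diameter, at the left end of the row as the robot sees it.
- key_power_top (a point): round power key: centre of the key's top face when up, it goes down with the key; z axis points out of the sloping keypad (the other keys are alike); 8 mm above the slope when up.
- key_units (a joint): pressed depth of this key in m: 0 = up, 0.0045 = fully down; a spring pushes it back (1.5 N starts it, 4.5 N holds it fully down), sliding square to the keypad's slope. Square units key, 20 x 20 mm, second from the left, 35 mm centre to centre from the round key.
- key_units_top (a point): units key: centre of the key's top face when up, it goes down with the key; z axis points out of the sloping keypad.
- key_print (a joint): pressed depth of this key in m: 0 = up, 0.0045 = fully down; a spring pushes it back (1.5 N starts it, 4.5 N holds it fully down), sliding square to the keypad's slope. Square print key, 20 x 20 mm, third from the left, 34 mm centre to centre from the units key: not to be pressed.
- key_print_top (a point): print key: centre of the key's top face when up, it goes down with the key; z axis points out of the sloping keypad.
- key_zero (a joint): pressed depth of this key in m: 0 = up, 0.0045 = fully down; a spring pushes it back (1.5 N starts it, 4.5 N holds it fully down), sliding square to the keypad's slope. Wide zero key, 34 mm wide (y) by 20 mm, at the right end of the row, 40.5 mm centre to centre from the print key.
- key_zero_top (a point): zero key: centre of the key's top face when up, it goes down with the key; z axis points out of the sloping keypad.
- bare_bench (a point): point on the bench top (z = 0) in the middle of a bare patch about 180 mm wide (y) and 200 mm deep (x), at the robot's right beyond the tape dispenser (which is up to 115 mm high): a good place for the cover, any other bare spot will do.
- sealer: bystander: blue bag sealer, always in the same place, left of the scale: 350 mm long (x), 78 mm wide, 67 mm high, with its black arm raised 30 degrees over it, handle end towards the robot and about 280 mm above the bench: keep the gripper and wrist to the right of it. Origin: centre of its underside.
- portal_post (a point): foot of the right front post (40 x 40 mm, 1.5 m tall) of the aluminium frame bolted to the bench at the robot's left, on its axis at bench height; always in the same place. It is in the way of an arm that swings in from the left: draw the tool in towards the base and raise it first. The frame's other front post stands 360 mm further left, and a shelf joins them 0.8 m up.
- scissors: bystander: scissors lying flat left of the sealer. Origin: centre of its underside.
- barcode_scanner: bystander: black hand scanner lying left of the sealer. Origin: centre of its underside.
- marker_red: bystander: felt marker, 136 mm long, 17 mm thick, lying near the front edge of the bench before the tape dispenser. Origin: centre of its underside.
- tape_roll_clear: bystander: roll of tape, 90 mm in diameter, 48 mm high, lying flat at the far right of the bare patch. Origin: centre of its underside.

How it is judged (in metres and radians):
On the way, in this order (a step that is already met when the one before it is completed fails the run):
1. the cover stands the right way up, flat on the bench, clear of the scale and let go (height (world z) of cover between -0.006 and 0.008 m and angle between cover's own z axis and vertical below 0.08 rad and horizontal distance between cover and pan above 0.135 m and contact force between cover and scale below 0.05 N and linear speed of cover below 0.02 m/s and contact force between the fingers and cover below 0.05 N), for 0.2 s.
2. the round power key is pressed fully down, alone (value of joint key_power above 0.0033 m and value of joint each of key_units, key_print, key_zero below 0.0015 m), for 0.15 s.
3. then the units key is pressed fully down, alone (value of joint key_units above 0.0033 m and value of joint each of key_power, key_print, key_zero below 0.0015 m), for 0.15 s.
4. then the wide zero key is pressed fully down, alone (value of joint key_zero above 0.0033 m and value of joint each of key_power, key_units, key_print below 0.0015 m), for 0.15 s.
At the end, for the whole second after the job is handed in: The cover stands the right way up (within 0.08 rad) on the bench top itself (rim within 8 mm of it), its centre more than 135 mm from the pan's centre in plan, not touching the scale, let go and at rest; all four keys are up again (less than 1 mm down) (all of step 1 and value of joint each of key_power, key_units, key_print, key_zero below 0.001 m).
It fails at once if the print key is pressed (more than 2.5 mm) (value of joint key_print above 0.0025 m).
It fails at once if a key is pressed (more than 2.5 mm) while the cover is on or over the scale (horizontal distance between cover and pan below 0.1 m and value of joint any of key_power, key_units, key_print, key_zero above 0.0025 m).
It fails at once if two keys are down (more than 2.5 mm) at once (value of joint each of key_power, key_units above 0.0025 m or value of joint each of key_power, key_print above 0.0025 m or value of joint each of key_power, key_zero above 0.0025 m or value of joint each of key_units, key_print above 0.0025 m or value of joint each of key_units, key_zero above 0.0025 m or value of joint each of key_print, key_zero above 0.0025 m).
It fails at once if a bystander is pushed more than 30 mm (distance of any of scissors, barcode_scanner, marker_red, tape_roll_clear from where it was at the start of the episode above 0.03 m).
It also fails if it takes over 58 s, if anything falls off the work surface, if the arm or the gripper's body presses on something with over 40 N, if the wrist force passes 120 N, or if a joint passes its speed limit or range.

## Working session

There is one attempt and no reset: what is moved stays moved. The work goes in short steps, Python scripts to look and compute and a shell command to move; the robot and the scene stay as the last step left them, time stands still between calls to the robot, and variables do not carry over. Pictures are saved under pics/ and viewed, at most 10 in all, crops included, and the job is handed in when it is done.

```bash
ls; mkdir -p pics
python3 - <<'E'
from plant import *
import cv2
s=get_state(); print(s['time_s'],s['tcp_pos'],s['eef_rot'],s['gripper_width'],hold_point_z)
import numpy as np
np.set_printoptions(precision=4,suppress=True)
for n in ("scene","top"):
    c=capture(n); cv2.imwrite(f"pics/{n}0.png",c["color"]); print(n,c["mtx"].tolist(),c["R"].tolist(),c["t"])
    np.savez(f"{n}0.npz",**c)
E
```

```text
pics
0.0 [ 0.30351959 -0.60233551  0.22564071] [ 1.79905438e+02 -6.48197201e-03 -1.53260573e+02] 0.08761116064795302 0.0188
scene [[410.0360109187102, 0.0, 256.8668623077237], [0.0, 410.0360109187102, 187.41437781299763], [0.0, 0.0, 1.0]] [[-0.4826989253638845, -0.8754216855987303, -0.025270928673643955], [-0.49389187012802716, 0.2959293853394857, -0.8176164256630576], [0.7232375599165124, -0.3821814638049203, -0.5752084497379516]] [0.1685 0.3698 0.8745]
top [[497.90773234610964, 0.0, 261.8990029692371], [0.0, 497.90773234610964, 191.33453912414114], [0.0, 0.0, 1.0]] [[0.02697868379751435, -0.9995021265130775, 0.016360003557140356], [-0.9899532129668269, -0.028986165241500272, -0.13839233490785763], [0.13879764679997247, -0.01246199504206101, -0.9902423500953501]] [-0.1262  0.5545  1.9003]
```

View pics/scene0.png

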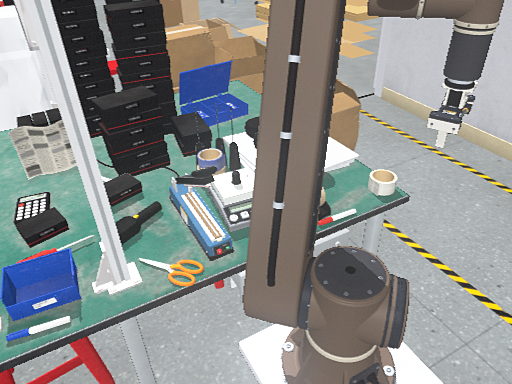

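View pics/top0.png

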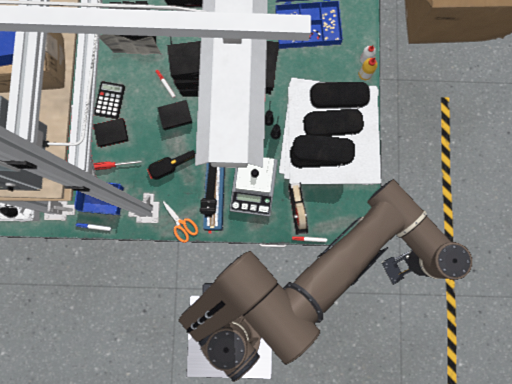

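The scene view shows the knob near (236,176), the scale keypad near (240,213) and the clear roll at (383,182). The top view shows the knob at about (255,173), the key row at about row 207, the dispenser at (299,205), and the arm over the bare area. Next I enlarge both.

Run:
```python
import cv2,numpy as np
t=np.load("top0.npz")["color"]; s=np.load("scene0.npz")["color"]
a=cv2.resize(t[145:245,195:325],None,fx=5,fy=5,interpolation=cv2.INTER_CUBIC)[:500,:]
cv2.imwrite("pics/a.png",a)
b=cv2.resize(s[140:240,170:260],None,fx=5,fy=5,interpolation=cv2.INTER_CUBIC)
cv2.imwrite("pics/b.png",b)
```

```text
(no output)
```

View pics/a.png

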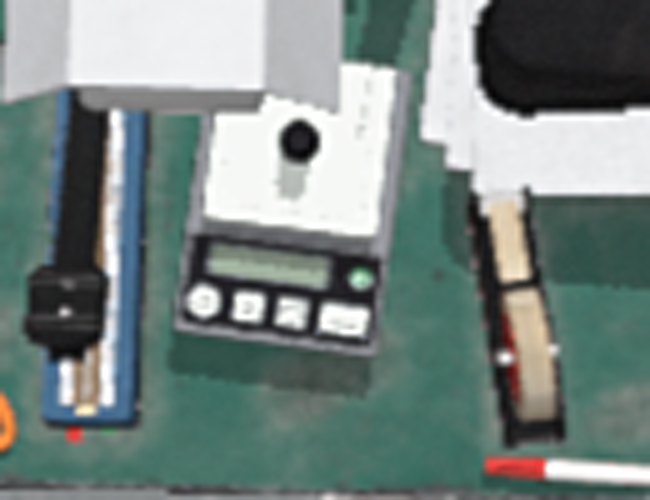

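View pics/b.png

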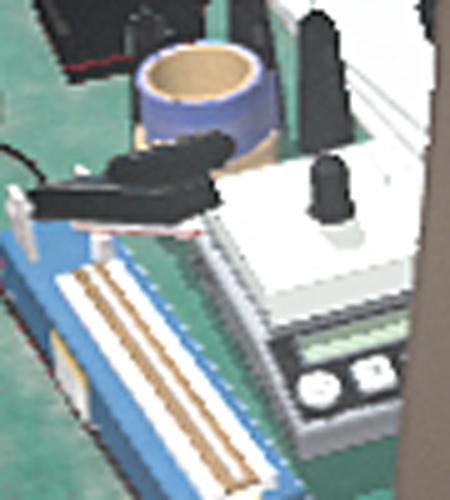

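Crop a: knob top (299,141), power (204,302), units (249,308), print (292,313) and zero (344,320). Crop b: knob top (329,160), power (320,388) and units (376,372). I triangulate from these.

```bash
cat > h.py <<'E'
import numpy as np,cv2
np.set_printoptions(precision=4,suppress=True)
def P(c): return c["mtx"]@np.c_[c["R"],c["t"]]
def tri(c1,p1,c2,p2):
    X=cv2.triangulatePoints(P(c1),P(c2),np.array(p1,float),np.array(p2,float))[:,0]; return X[:3]/X[3]
def onz(c,p,z):  # pixel ray meets height z
    d=c["R"].T@np.linalg.inv(c["mtx"])@np.r_[p,1]; o=-c["R"].T@c["t"]; return o+d*(z-o[2])/d[2]
def proj(c,X):
    q=P(c)@np.r_[X,1]; return q[:2]/q[2]
E
python3 - <<'E'
from h import *
t=dict(np.load("top0.npz"));s=dict(np.load("scene0.npz"))
A=lambda u,v:((u+.5)/5-.5+195,(v+.5)/5-.5+145)
B=lambda u,v:((u+.5)/5-.5+170,(v+.5)/5-.5+140)
for n,a,b in (("knobtop",(299,141),(329,160)),("power",(204,302),(320,388)),("units",(249,308),(376,372))):
    print(n,tri(t,A(*a),s,B(*b)))
for n,a,z in (("knobtop",(299,141),.109),("power",(204,302),.046),("units",(249,308),.046),("print",(292,313),.046),("zero",(344,320),.046),("cov fl",(205,217),.073),("cov fr",(380,238),.073),("scale fl",(178,328),.0315),("fr",(372,355),.0315),("disp",(535,437),0),("dispback",(500,190),.1),("marker",(490,465),.01)):
    print(n,onz(t,A(*a),z))
for p in ((383,190),(370,183),(396,183),(409,198),(355,160)): print("scene z0",p,onz(s,p,0))
for p in ((380,185),(380,238),(285,175),(325,240)): print("top z0",p,onz(t,p,0))
print(-t["R"].T@t["t"],-s["R"].T@s["t"])
E
```

```text
knobtop [ 0.6183 -0.0779  0.1113]
power [ 0.502  -0.0083  0.0377]
units [ 0.4982 -0.0435  0.0381]
knobtop [ 0.6178 -0.0795  0.109 ]
power [ 0.5006 -0.0096  0.046 ]
units [ 0.4969 -0.0445  0.046 ]
print [ 0.494  -0.0778  0.046 ]
zero [ 0.4897 -0.1181  0.046 ]
cov fl [ 0.563  -0.0092  0.073 ]
cov fr [ 0.5507 -0.1436  0.073 ]
scale fl [0.4813 0.0105 0.0315]
fr [ 0.4645 -0.1409  0.0315]
disp [ 0.4063 -0.2717  0.    ]
dispback [ 0.5863 -0.2327  0.1   ]
marker [ 0.3829 -0.2359  0.01  ]
scene z0 (383, 190) [ 0.4185 -0.522   0.    ]
scene z0 (370, 183) [ 0.4723 -0.513   0.    ]
scene z0 (396, 183) [ 0.4268 -0.5887  0.    ]
scene z0 (409, 198) [ 0.3419 -0.5626  0.    ]
scene z0 (355, 160) [ 0.6167 -0.5679  0.    ]
top z0 (380, 185) [ 0.6027 -0.5826  0.    ]
top z0 (380, 238) [ 0.3914 -0.5813  0.    ]
top z0 (285, 175) [ 0.632  -0.2016  0.    ]
top z0 (325, 240) [ 0.3775 -0.3643  0.    ]
[ 0.2885 -0.0864  1.9605] [-0.3685  0.3723  0.8097]
```

```bash
python3 -m inch '0 0 -.02 -.02 1;0 0 -.02 -.02 1;0 0 -.02 -.02 1;0 0 -.02 -.02 1;0 0 -.02 -.02 1;0 0 -.02 -.02 1;0 0 -.02 -.02 1;0 0 -.02 -.02 1' 25
python3 -m inch '-.3 -.14 0 0 1;-.3 -.14 0 0 1;-.3 -.14 0 0 1;-.3 -.14 0 0 1;-.3 -.14 0 0 1;-.3 -.14 0 0 1;-.3 -.14 0 0 1;-.3 -.14 0 0 1'
```

```text
time_s: 1.1
tcp_pos: [0.3036, -0.6025, 0.2501]
eef_rot: [180.0, 0.0, -95.4]
contact_force: [-0.4, -0.4, -1.0]
gripper_width: 0.0877
gripper_force: 0.0
time_s: 2.1
tcp_pos: [0.5068, -0.2595, 0.2504]
eef_rot: [180.0, 0.0, -95.7]
contact_force: [0.3, -1.1, -0.4]
gripper_width: 0.0873
gripper_force: 0.0
```

```bash
cat > cap.py <<'E'
import sys,cv2,numpy as np
from plant import capture
def cap(n,k):
    c=capture(n); np.savez(f"{n}{k}.npz",**c); return c["color"]
E
python3 - <<'E'
from cap import *
w=cap("wrist",1); t=cap("top",1)
E
python3 -m inch '-.2 -.1 0 0 1;-.2 -.1 0 0 1;-.2 -.1 0 0 1;-.2 -.1 0 0 1;-.2 -.1 0 0 1;-.2 -.1 0 0 1;0 0 0 0 1;0 0 0 0 1'
python3 - <<'E'
from cap import *
w=cap("wrist",2)
a=np.load("wrist1.npz")["color"];b=np.load("top1.npz")["color"]
pad=np.zeros((384,512,3),np.uint8)
cv2.imwrite("pics/w12.png",cv2.resize(np.vstack([np.hstack([a,w]),np.hstack([b,pad])])[:, :],(800,600)))
E
```

```text
time_s: 3.2
tcp_pos: [0.6132, -0.0912, 0.2501]
eef_rot: [179.9, -0.0, -95.7]
contact_force: [0.1, 0.8, -0.3]
gripper_width: 0.0875
gripper_force: 0.0
```

View pics/w12.png

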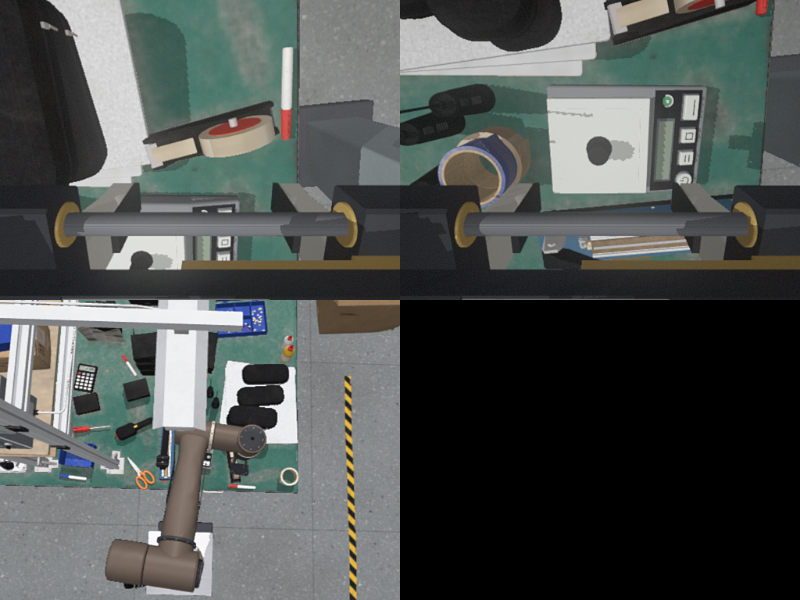

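Montage: in the second wrist view the knob is near (254,192) and the keys near (410,137) to (362,230) at full resolution. The top view shows the bare patch between the dispenser and the tape roll at (370,226). I enlarge the second wrist view.

Run:
```python
from h import *
w=dict(np.load("wrist2.npz"));t=dict(np.load("top1.npz"))
cv2.imwrite("pics/w2c.png",cv2.resize(w["color"][100:250,180:400],None,fx=3.6,fy=3.6,interpolation=cv2.INTER_CUBIC))
print("roll",onz(t,(370,226.6),.048), "papercorner",onz(t,(284,177),0.0),"dispR", proj(t,[.5,-.395,0]))
print(w["mtx"],w["R"],-w["R"].T@w["t"])
```

```text
roll [ 0.4316 -0.5308  0.048 ] papercorner [ 0.6237 -0.1978  0.    ] dispR [333.019  209.2209]
[[330.9963   0.     263.251 ]
 [  0.     330.9963 195.7996]
 [  0.       0.       1.    ]] [[-0.9952  0.0983  0.0009]
 [ 0.0945  0.9543  0.2836]
 [ 0.0271  0.2823 -0.9589]] [ 0.6057 -0.1677  0.408 ]
```

View pics/w2c.png

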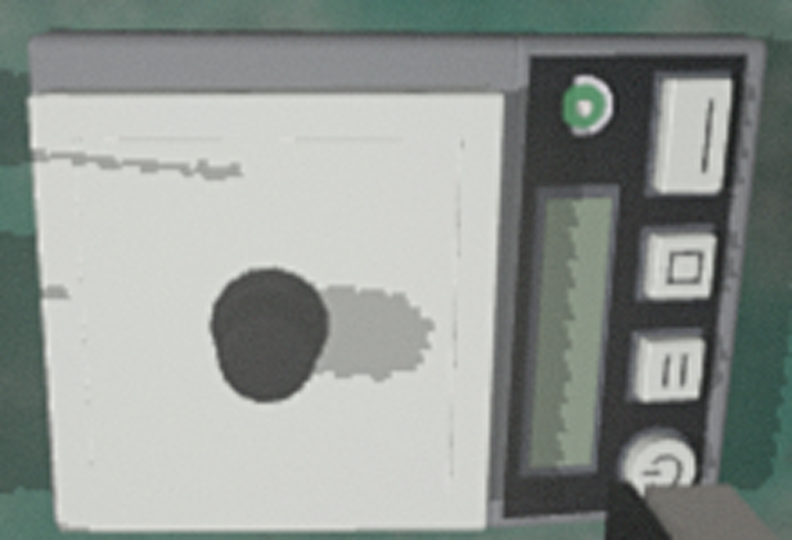

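Crop w2c: zero (693,133), print (682,264), units (670,366) and power about (661,465). The knob's top disc is near (268,350), above a wider base flange.

Run:
```python
from h import *
w=dict(np.load("wrist2.npz"));t=dict(np.load("top0.npz"))
W=lambda u,v:((u+.5)/3.6-.5+180,(v+.5)/3.6-.5+100)
A=lambda u,v:((u+.5)/5-.5+195,(v+.5)/5-.5+145)
for n,a,b,z in (("knob",(268,350),(299,141),.109),("base",(270,326),None,.073),("zero",(693,133),(344,320),.043),("print",(682,264),(292,313),.043),("units",(670,366),(249,308),.043),("power",(661,465),(204,302),.043),("cfl",(487,527),(205,217),.073),("cfr",(503,94),(380,238),.073),("cbl",(60,530),None,.073),("cbr",(30,97),None,.073)):
    print(n,"tri",tri(w,W(*a),t,A(*b)) if b else "", "wrist@z",onz(w,W(*a),z),"top@z",onz(t,A(*b),z) if b else "")
```

```text
knob tri [ 0.6203 -0.079   0.1027] wrist@z [ 0.6229 -0.0795  0.109 ] top@z [ 0.6178 -0.0795  0.109 ]
base tri  wrist@z [ 0.6236 -0.0761  0.073 ] top@z 
zero tri [ 0.4904 -0.1174  0.0426] wrist@z [ 0.491  -0.1156  0.043 ] top@z [ 0.49   -0.1182  0.043 ]
print tri [ 0.4945 -0.0772  0.0449] wrist@z [ 0.4947 -0.0752  0.043 ] top@z [ 0.4943 -0.0778  0.043 ]
units tri [ 0.4978 -0.0437  0.0434] wrist@z [ 0.4988 -0.042   0.043 ] top@z [ 0.4973 -0.0444  0.043 ]
power tri [ 0.5013 -0.0091  0.0432] wrist@z [ 0.5021 -0.008   0.043 ] top@z [ 0.5009 -0.0095  0.043 ]
cfl tri [ 0.5631 -0.0089  0.0772] wrist@z [ 0.564  -0.0059  0.073 ] top@z [ 0.563  -0.0092  0.073 ]
cfr tri [ 0.5512 -0.1411  0.0767] wrist@z [ 0.5526 -0.1358  0.073 ] top@z [ 0.5507 -0.1436  0.073 ]
cbl tri  wrist@z [ 0.6946 -0.0178  0.073 ] top@z 
cbr tri  wrist@z [ 0.6825 -0.1478  0.073 ] top@z
```

```bash
python3 -m inch '-.043 -.022 .1 0 1;-.043 -.022 .2 0 1;0 0 .2 0 1;0 0 .2 0 1;0 0 .15 0 1;0 0 .15 0 1;0 0 .11 0 1;0 0 0 0 1' 25
python3 -m inch '0 0 0 0 .1;0 0 0 0 .1;0 0 0 0 .1;0 0 0 0 .1;0 0 0 0 .1;0 0 0 0 .1;0 0 0 0 .1;0 0 0 0 .1' 25
```

```text
time_s: 4.25
tcp_pos: [0.6204, -0.0789, 0.0824]
eef_rot: [179.8, -0.0, -95.7]
contact_force: [0.3, -0.2, -0.9]
gripper_width: 0.0876
gripper_force: 0.0
time_s: 5.25
tcp_pos: [0.6216, -0.0786, 0.0841]
eef_rot: [-180.0, 0.0, -95.7]
contact_force: [0.1, -1.3, -0.3]
gripper_width: 0.0254
gripper_force: 25.0
```

```bash
python3 -m inch '0 0 -.06 0 .1;0 0 -.1 0 .1;0 0 -.15 0 .1;0 0 -.2 0 .1;0 0 -.2 0 .1;0 0 -.2 0 .1;0 0 -.15 0 .1;0 0 0 0 .1' 30
python3 - <<'E'
from cap import *
w=cap("wrist",3);s=cap("scene",3)
cv2.imwrite("pics/ws3.png",cv2.resize(np.hstack([w,s]),(800,300)))
E
```

```text
time_s: 6.25
tcp_pos: [0.6226, -0.0787, 0.2463]
eef_rot: [-179.7, 0.1, -95.6]
contact_force: [-0.1, -0.1, -1.7]
gripper_width: 0.0254
gripper_force: 30.0
```

View pics/ws3.png

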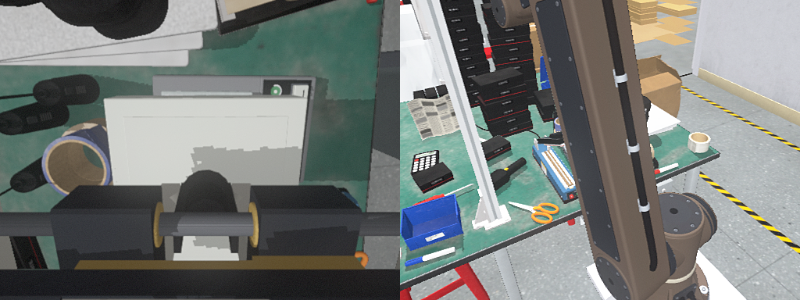

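The wrist view shows the cover hanging level from the gripper and the pan uncovered beneath it. I carry it to (0.495, -0.393).

```bash
python3 -m inch '.15 .04 0 0 .1;.32 .095 0 0 .1;.32 .095 0 0 .1;.32 .095 0 0 .1;.32 .095 0 0 .1;.32 .095 0 0 .1;.32 .095 0 0 .1;.1 .03 0 0 .1' 30
python3 - <<'E'
from cap import *
w=cap("wrist",4);s=cap("top",4)
cv2.imwrite("pics/ws4.png",cv2.resize(np.hstack([w,cv2.resize(s[150:270,250:410],(512,384))]),(800,300)))
E
```

```text
time_s: 7.35
tcp_pos: [0.4914, -0.3957, 0.2418]
eef_rot: [179.9, 0.0, -95.8]
contact_force: [-0.2, -0.1, -1.4]
gripper_width: 0.0254
gripper_force: 30.0
```

View pics/ws4.png

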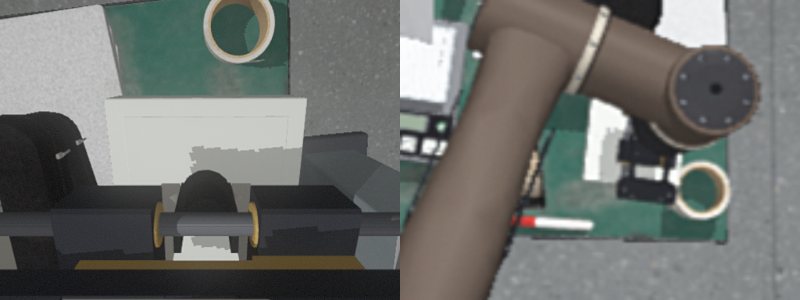

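The wrist view shows the paper edge running from (105,5) to (130,185) and the roll at (240,28), in montage pixels. I check the clearances at the landing spot.

Run:
```python
from h import *
w=dict(np.load("wrist4.npz"))
for p in ((105,5),(122,95),(208,40),(240,62),(272,40),(290,90)): print(p,onz(w,np.array(p)*1.28,0))
w=dict(np.load("wrist1.npz"))
for p in ((145,160),(275,105),(148,142),(285,138),(290,50)): print(p,onz(w,np.array(p)*1.28,0.0),onz(w,np.array(p)*1.28,0.05))
```

```text
(105, 5) [ 0.6113 -0.5798  0.    ]
(122, 95) [ 0.6114 -0.458   0.    ]
(208, 40) [ 0.4746 -0.5212  0.    ]
(240, 62) [ 0.4311 -0.4869  0.    ]
(272, 40) [ 0.3837 -0.5119  0.    ]
(290, 90) [ 0.3588 -0.4396  0.    ]
(145, 160) [ 0.6124 -0.2135  0.    ] [ 0.5985 -0.2285  0.05  ]
(275, 105) [ 0.3956 -0.2827  0.    ] [ 0.4083 -0.2892  0.05  ]
(148, 142) [ 0.6024 -0.2434  0.    ] [ 0.5898 -0.2548  0.05  ]
(285, 138) [ 0.3807 -0.2282  0.    ] [ 0.3952 -0.2414  0.05  ]
(290, 50) [ 0.3719 -0.3608  0.    ] [ 0.3875 -0.3578  0.05  ]
```

```bash
python3 -m inch '0 -.07 .1 0 .1;0 0 .22 0 .1;0 0 .22 0 .1;0 0 .22 0 .1;0 0 .22 0 .1;0 0 .18 0 .1;0 0 .1 0 .1;0 0 0 0 .1' 30
python3 -m inch '0 0 .02 0 .1;0 0 .01 0 .1;0 0 .01 0 .1;0 0 .01 0 .1;0 0 0 0 .1;0 0 0 0 .1;0 0 0 0 .1;0 0 0 0 .1'
```

```text
time_s: 8.45
tcp_pos: [0.5042, -0.3931, 0.0526]
eef_rot: [179.9, 0.0, -95.6]
contact_force: [-0.6, -0.5, -0.6]
gripper_width: 0.0255
gripper_force: 30.0
time_s: 9.45
tcp_pos: [0.5044, -0.3942, 0.0466]
eef_rot: [-180.0, -0.0, -95.7]
contact_force: [-1.2, 0.2, -0.6]
gripper_width: 0.0253
gripper_force: 30.0
```

```bash
python3 -m inch '0 0 .01 0 .1;0 0 .01 0 .1;0 0 .01 0 .1;0 0 .01 0 .1;0 0 .005 0 .1;0 0 0 0 .1;0 0 0 0 .1;0 0 0 0 .1'
```

```text
time_s: 10.45
tcp_pos: [0.5044, -0.3941, 0.0399]
eef_rot: [-180.0, -0.0, -95.7]
contact_force: [0.8, -0.0, -0.9]
gripper_width: 0.0252
gripper_force: 30.0
```

```bash
python3 -m inch '0 0 .007 0 .1;0 0 .007 0 .1;0 0 .007 0 .1;0 0 0 0 .1;0 0 0 0 .1;0 0 0 0 .1;0 0 0 0 .1;0 0 0 0 .1'
```

```text
time_s: 11.45
tcp_pos: [0.5045, -0.3942, 0.039]
eef_rot: [-179.9, -0.0, -95.6]
contact_force: [-4.3, 5.7, 16.3]
gripper_width: 0.0255
gripper_force: 30.0
```

```bash
python3 -m inch '0 0 -.01 0 .1;0 0 0 0 .7;0 0 0 0 .7;0 0 0 0 .7;0 0 0 0 .7;0 0 0 0 .7;0 0 0 0 .7;0 0 0 0 .7'
python3 -m inch '0 0 -.1 0 .7;0 0 -.2 0 .7;0 0 -.25 0 .7;0 0 -.25 0 .7;0 0 -.25 0 .7;0 0 -.2 0 .7;0 0 -.1 0 0;0 0 0 0 0'
python3 - <<'E'
from cap import *
w=cap("wrist",5);s=cap("scene",5)
cv2.imwrite("pics/ws5.png",cv2.resize(np.hstack([w,s]),(800,300)))
E
```

```text
time_s: 12.45
tcp_pos: [0.5043, -0.3941, 0.0381]
eef_rot: [180.0, 0.0, -95.7]
contact_force: [-0.1, 0.2, 0.5]
gripper_width: 0.0611
gripper_force: 0.0
time_s: 13.45
tcp_pos: [0.5047, -0.3942, 0.2419]
eef_rot: [-179.9, -0.0, -95.7]
contact_force: [-0.7, -0.5, -0.5]
gripper_width: 0.0467
gripper_force: 0.0
```

View pics/ws5.png

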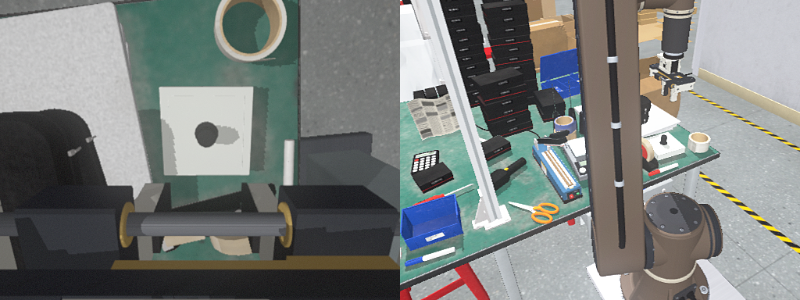

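The cover stands flat on the bare bench, released, clear of the papers, roll and marker. I move over the power key with the fingers shut and turn 5° so the tool lines up with the world axes.

```bash
python3 -m inch '-.2 -.03 0 0 0;-.38 -.04 0 0 0;-.38 -.04 0 0 0;-.38 -.04 0 0 0;-.38 -.04 0 0 0;-.38 -.04 0 0 0;-.34 -.04 0 0 0;-.1 0 0 -.014 0' 20
python3 -m inch '0 0 .1 0 0;0 0 .2 0 0;0 0 .2 0 0;0 0 .2 0 0;0 0 .15 0 0;0 0 .1 0 0;0 0 0 0 0;0 0 0 0 0'
```

```text
time_s: 14.55
tcp_pos: [0.582, -0.0162, 0.2388]
eef_rot: [179.8, -0.0, -90.4]
contact_force: [-0.7, -0.7, 0.0]
gripper_width: 0.0003
gripper_force: 0.0
time_s: 15.55
tcp_pos: [0.5827, -0.0192, 0.0987]
eef_rot: [-180.0, -0.0, -90.6]
contact_force: [0.3, 0.1, -0.4]
gripper_width: 0.0005
gripper_force: 0.0
```

I had the sign of ty wrong, so the tool is harmlessly above the pan; I correct it.

```bash
python3 -m inch '-.02 .1 0 0 0;-.02 .15 0 0 0;-.02 .15 0 0 0;0 .14 0 0 0;0 0 .08 0 0;0 0 .1 0 0;0 0 .1 0 0;0 0 0 0 0'
python3 - <<'E'
from cap import *
w=cap("wrist",6);t=cap("top",6);s=cap("scene",6)
cv2.imwrite("pics/ws6.png",cv2.resize(np.hstack([w,s]),(800,300)))
E
```

```text
time_s: 16.55
tcp_pos: [0.5004, -0.0095, 0.0543]
eef_rot: [179.8, -0.1, -90.6]
contact_force: [0.2, -0.0, -0.1]
gripper_width: -0.0001
gripper_force: 0.0
```

View pics/ws6.png

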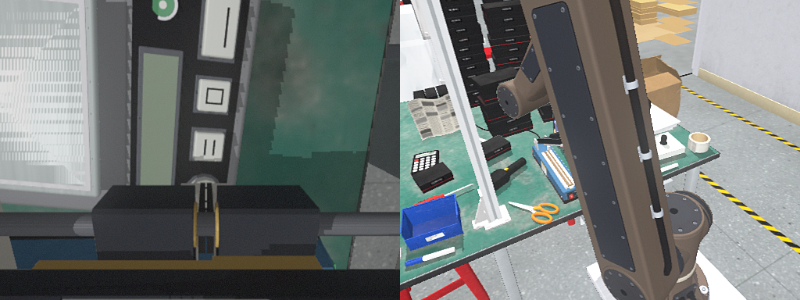

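The wrist view shows the shut fingers centred on the round key, with units at (210,144), print at (212,95) and zero at (219,28) in montage pixels. I press power.

```bash
python3 - <<'E'
from h import *
w=dict(np.load("wrist6.npz"))
for p in ((210,144),(212,95),(219,28)): print(onz(w,np.array(p)*1.28,.0437))
E
python3 -m inch '0 0 .05 0 0;0 0 .02 0 0;0 0 .015 0 0;0 0 .015 0 0;0 0 0 0 0;0 0 0 0 0;0 0 0 0 0;0 0 0 0 0'
```

```text
[ 0.497  -0.0428  0.0437]
[ 0.4955 -0.075   0.0437]
[ 0.4912 -0.1139  0.0437]
time_s: 17.7
tcp_pos: [0.5018, -0.009, 0.0414]
eef_rot: [-180.0, 0.0, -90.6]
contact_force: [1.7, -0.9, 4.6]
gripper_width: 0.0003
gripper_force: 2.1
```

```bash
python3 -m inch '0 0 .01 0 0;0 0 .01 0 0;0 0 0 0 0;0 0 0 0 0;0 0 0 0 0;0 0 0 0 0;0 0 0 0 0;0 0 0 0 0'
```

```text
time_s: 18.7
tcp_pos: [0.5021, -0.0091, 0.0399]
eef_rot: [-179.9, -0.0, -90.6]
contact_force: [-4.3, -1.9, 23.0]
gripper_width: 0.0007
gripper_force: 12.1
```

Hard stop at 23 N, so power is fully down. I lift, move to units and press.

```bash
python3 -m inch '0 0 -.06 0 0;0 0 -.06 0 0;0 0 0 0 0;.06 .006 0 0 0;.11 .012 0 0 0;.06 .006 0 0 0;0 0 0 0 0;0 0 0 0 0'
```

```text
time_s: 19.7
tcp_pos: [0.4974, -0.0437, 0.0562]
eef_rot: [-180.0, 0.0, -90.6]
contact_force: [0.9, 0.6, 0.1]
gripper_width: 0.0006
gripper_force: 0.0
```

```bash
python3 -m inch '0 0 .05 0 0;0 0 .03 0 0;0 0 .02 0 0;0 0 .02 0 0;0 0 0 0 0;0 0 0 0 0;0 0 0 0 0;0 0 0 0 0'
```

```text
time_s: 20.7
tcp_pos: [0.4983, -0.0434, 0.0399]
eef_rot: [-179.9, -0.0, -90.6]
contact_force: [-5.0, 0.6, 21.9]
gripper_width: 0.0008
gripper_force: 10.7
```

```bash
python3 -m inch '0 0 .007 0 0;0 0 0 0 0;0 0 0 0 0;0 0 0 0 0;0 0 0 0 0;0 0 0 0 0;0 0 0 0 0;0 0 0 0 0'
```

```text
time_s: 21.7
tcp_pos: [0.4983, -0.0434, 0.0396]
eef_rot: [-179.9, -0.0, -90.5]
contact_force: [-7.2, 1.6, 30.1]
gripper_width: 0.0004
gripper_force: 15.3
```

Units is also at its stop. I lift clear, cross over the print key and go to zero.

```bash
python3 -m inch '0 0 -.06 0 0;0 0 -.12 0 0;0 0 0 0 0;.1 .01 0 0 0;.2 .02 0 0 0;.14 .014 0 0 0;.05 .005 0 0 0;0 0 0 0 0'
```

```text
time_s: 22.7
tcp_pos: [0.4887, -0.1176, 0.0636]
eef_rot: [179.9, -0.0, -90.7]
contact_force: [0.0, 0.5, 0.5]
gripper_width: 0.0004
gripper_force: 0.0
```

```bash
python3 -m inch '0 -.01 .1 0 0;0 0 .03 0 0;0 0 .02 0 0;0 0 .02 0 0;0 0 0 0 0;0 0 0 0 0;0 0 0 0 0;0 0 0 0 0'
```

```text
time_s: 23.7
tcp_pos: [0.4914, -0.1167, 0.04]
eef_rot: [-179.9, -0.0, -90.6]
contact_force: [-3.7, 2.2, 16.5]
gripper_width: 0.0004
gripper_force: 7.6
```

Zero is at its stop. I hold a moment longer, lift well clear and check.

```bash
python3 -m inch '0 0 .005 0 0;0 0 0 0 0;0 0 0 0 0;0 0 -.1 0 0;0 0 -.2 0 0;0 0 -.3 0 0;0 0 -.3 0 0;0 0 -.2 0 0'
python3 -m inch '0 0 0 0 0;0 0 0 0 0;0 0 0 0 0;0 0 0 0 0;0 0 0 0 0;0 0 0 0 0;0 0 0 0 0;0 0 0 0 0'
python3 - <<'E'
from cap import *
from plant import get_state,close_job
# cover unmoved since release? compare the scene view around it
a,b=(cap("scene",7),np.load("scene6.npz")["color"])
print(np.abs(a[150:210,330:440].astype(int)-b[150:210,330:440]).mean(),get_state()["tcp_pos"])
print(close_job())
E
```

```text
time_s: 24.7
tcp_pos: [0.4909, -0.1169, 0.2052]
eef_rot: [-179.9, 0.0, -90.6]
contact_force: [0.1, -0.3, 0.4]
gripper_width: 0.0005
gripper_force: 0.0
time_s: 25.7
tcp_pos: [0.4907, -0.117, 0.2029]
eef_rot: [-180.0, 0.0, -90.6]
contact_force: [-0.8, -0.0, -0.1]
gripper_width: 0.0004
gripper_force: 0.0
21.721767676767676 [ 0.49072164 -0.1170035   0.20288339]
the job is handed in; nothing more can be done
None
```

The cover is on the bare bench and the power, units and zero keys were each pressed to the stop in that order. I handed the job in at about 26 s, but no verdict came back, and my last picture check of the cover was inconclusive (the view had changed, probably from the arm).

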